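Show the cast ring tree to the inspection lens over a straightedge

TASK

Lay the long aluminium bar, the same way up and centred, into the notches of the inspection stand so that it bridges both posts as a straightedge, and let go of it. Then take the brass tree that carries the rings off the rack and hold it in the air for the lens: the bare middle of its stem about 80 mm above the top of the bar and over the bar's middle, stem level and parallel to the bar, its round button towards the left post (seen from the robot, facing the lens), and the tree leaned about 35 degrees so that its underside turns towards the lens. Finish while still holding it there, still; leave everything else where it stands.

Things in the scene. Friction and masses are not known exactly. Their poses are not given: they have to be found in the camera images.
- stand: Fixed stand: dark base plate 70 x 210 x 8 mm, two grey posts, and a lens tube on an arm. Origin on the table, midway between the posts. x points to the lens (away from the robot), y along the posts to the left post (seen from the robot), z up. Posts at y = +85 and -85 mm, 46 (x) by 20 (y) mm, 70 mm high, each with a notch in its top 30 mm wide (x), 10 mm deep, open along y.
- stand_seat (a point): The midpoint between the two notch floors, 60 mm above the table; axes as the stand.
- lens (a point): Centre of the lens's front face, on the stand 155 mm in +x from the bar's place and 164 mm above the table; tube 46 to 54 mm in diameter, running away in +x. Axes as the stand.
- straightedge_center (a point): Centre (half-way up) of the long loose aluminium bar, 220 mm long (its y), 18 mm wide (x), 24 mm high (z), 0.2 to 0.33 kg, lying flat on the table on its 18 mm side.
- short_bar_center (a point): Centre of the other loose aluminium bar, same section but only 110 mm long: too short, leave it.
- rack: Fixed rack: base plate 100 x 210 x 6 mm, origin under its middle, two plaster rails along its y, 16 mm wide, centred at x = -34 and +34 mm, tops 40 mm above the table, with a 52 mm gap between them. The two trees lie across the rails side by side, 100 mm apart, in either order.
- ring_tree_grip (a point): Middle (half-way up) of the bare stem of the ring tree, near its centre of mass, over the gap between the rails, 45 mm above the table. Loose brass casting, 0.2-0.34 kg: square stem 10 x 10 mm along its x, from -45 to +97 mm, bare to +24; at -x a round button, 30 mm across, 15 thick; then six flat open rings, 24 mm across, in pairs, to 35 mm either side (y). z up as it lies; -z its underside.
- ring_tree_button (a point): Centre of the ring tree's button, 52 mm from the grip point in the tree's -x.
- disc_tree_grip (a point): Middle of the bare stem of the other brass tree: same stem and button, but with four solid discs 28 mm in diameter in place of rings. Leave it.
- bowl: Loose green mixing bowl, 116 mm across, 65 mm high; origin under its centre. Bystander.
- flask: Loose steel casting flask (open tube) 60 mm in diameter, 75 mm high; origin under its centre. Bystander.
- flask_wide: Loose dark steel casting flask 80 mm in diameter, 90 mm high; origin under its centre. Bystander.
- crucible: Loose white ceramic crucible 60 mm across, 40 mm high; origin under its centre. Bystander.
- brush: Loose hand brush lying flat along its x. Bystander.
Mind the look-alikes: they are no part of the job. What is shaped like the part that bears ring_tree_grip but orange or pink is not meant.

How it is judged:
On the way, in this order (a step that is already met when the one before it is completed fails the run):
1. the long bar lies in the notches of both posts and is released, the ring tree still on the rack (z of straightedge_center in the frame of stand between 0.068 and 0.076 m and x of straightedge_center in the frame of stand between -0.01 and 0.01 m and y of straightedge_center in the frame of stand between -0.025 and 0.025 m and angle between the y axis of straightedge_center and the y axis of stand, either way round below 0.1 rad and angle between straightedge_center's own z axis and vertical below 0.06 rad and contact force between straightedge and the fingers below 0.1 N and linear speed of straightedge below 0.02 m/s and distance of ring_tree_grip from where it was at the start of the episode below 0.03 m), for 0.2 s.
2. the ring tree is lifted off the rack by the fingers (height (world z) of ring_tree_grip above 0.09 m and contact force between ring_tree and the fingers above 0.5 N), for 0.2 s.
At the end, for the whole second after the job is handed in: Long bar released on both notch floors. Ring tree held still by the fingers alone: grip point 80 +-25 mm above the bar, within 25 mm across and 30 mm along of the middle, stem parallel within 10 and level within 9 degrees, button left, leaned 22 to 48 degrees, underside to the lens (z of straightedge_center in the frame of stand between 0.068 and 0.076 m and x of straightedge_center in the frame of stand between -0.01 and 0.01 m and y of straightedge_center in the frame of stand between -0.025 and 0.025 m and angle between the y axis of straightedge_center and the y axis of stand, either way round below 0.1 rad and angle between straightedge_center's own z axis and vertical below 0.06 rad and contact force between straightedge and the fingers below 0.1 N and linear speed of each of straightedge, ring_tree below 0.02 m/s and z of ring_tree_grip in the frame of stand between 0.139 and 0.189 m and x of ring_tree_grip in the frame of stand between -0.025 and 0.025 m and y of ring_tree_grip in the frame of stand between -0.03 and 0.03 m and angle between the x axis of ring_tree_grip and the y axis of stand, either way round below 0.17 rad and angle between ring_tree_grip's own x axis and vertical between 1.4 and 1.74 rad and angle between ring_tree_grip's own z axis and vertical between 0.38 and 0.84 rad and y of ring_tree_button in the frame of stand above 0.01 m and z of lens in the frame of ring_tree_grip below -0.01 m and contact force between ring_tree and the fingers above 0.5 N and contact force between ring_tree and stand below 0.1 N and contact force between ring_tree and straightedge below 0.1 N and angular speed of ring_tree below 0.1 rad/s); the arm keeps its last pose, push and grip.
It fails at once if a bystander (short bar, disc tree, bowl, flasks, crucible, brush) is moved by more than 25 mm (distance of any of short_bar_center, disc_tree_grip, bowl, flask, flask_wide, crucible, brush from where it was at the start of the episode above 0.025 m).
It also fails if it takes over 58 s, if anything falls off the work surface, if the arm or the gripper's body presses on something with over 40 N, if the wrist force passes 120 N, or if a joint passes its speed limit or range.

ROBOT

A 7-joint arm with a two-finger parallel gripper is mounted at the origin on the work surface. World frame = base frame: x ahead of the robot, y to its left, z up, the work surface at z = 0. Lengths are in m, angles in rad, forces in N, time in s.
With the tool pointing down it reaches from about 0.4 to 0.925 m from the base axis. Payload 4.1 kg.
Tool frame: the origin (TCP) lies on the centre line of the jaws, within the pads' length; the fingertips stand 8 mm ahead of it and the grasp point (between the pads) lies 11 mm behind it; z points along the fingers, y is the line along which they close (so a half turn about z gives the same grasp; the last joint's range is limited). The gripper opens to 85 mm and grips with 20 to 120 N. Pads are 22 mm wide; open, the fingers measure 114 mm over their backs; the gripper's body (76 mm by 85 mm) begins 54 mm behind the grasp point. The pads swing forward as they close: fully open they stand 13 mm farther back than shut.
Start: joints at [-1.408, 0.398, 0.045, 1.537, -0.019, 1.207, -0.051], TCP at [0.168, 0.628, 0.239] pointing down, gripper open.
Joint ranges: [-2.82, 2.82], [-0.49, 2.23], [-1.37, 1.46], [0, 2.46], [-1.36, 4.5], [0.23, 2], [-2.94, 2.94]. Speed limits (rad/s): [2.57, 2.57, 3.14, 3.14, 3.14, 3.14, 3.14].

INTERFACE

Orientations are given as a 3x3 rotation matrix whose columns are the frame's x, y, z axes.
In Python, from plant import arm gives the robot as it stands.
- The arm moves only by the shell command python3 -m jog 'ROWS'. ROWS is JSON, a list of rows, each a list of 3 entries, a list of its own where there are three numbers: the shift along the world's x, y, z in m, then the turn about the world's z in degrees, then the opening, from -1 (shut) to 1 (fully open), so that 0 is half open. In form: [[[tx, ty, tz], twist, hand], ...]. A call has 1 to 8 rows; each row is the pose to reach, as a shift and turn from the pose commanded when the call began; what a row does not reach only later rows make up. A row lasts 1/8 s, in which the tool goes at most 62.5 mm and 10.7 degrees, less where a joint would pass 70% of its speed; a pose out of reach is approached as far as the arm can. A call with a gripper value outside its range is refused whole. The fingers move at their own pace and stop on an object; the grip force is fixed at half the most. Time passes only in rows, so rows that repeat a pose let the fingers close. It gives the time, the measured TCP pose, the force, the opening and the grip force at its end, in the units of the state.
- arm.read_state(): the state, without advancing time (a new reading comes with each control period).
- arm.capture(name): name is "scene" or "top" or "wrist"; returns (picture, depth): 420x560x3 uint8, red, green, blue; 420x560 float32, m along the optical axis (not along the pixel's ray), 0 where there is no reading.
- arm.camera_model(name): a dict with "fx", "fy", "cx", "cy" (pixels), "R" (3x3) and "t" (3): a world point X has camera coordinates R X + t; the wrist camera has in their place "tool_from_camera" (4x4, takes a point from camera to tool coordinates, whose origin is the TCP and whose axes are the flange's). Camera axes: x right, y down, z forward; pixel columns grow to the right and rows downward; lengths in m; the calibration is good to about 2 mm. The wrist camera is an equidistant fisheye: a pixel r from the principal point sees the ray r / f radians off the axis. A picture is of the moment at which its call begins: read the wrist's pose just before it. camera_model takes no time and is no camera call.
- arm.finish_job(): hands the job in; it is judged then, once.
The state is a dict: "time": time; "joints": joint angles; "joint_velocities": joint speeds; "joint_efforts": joint torques, N m; "position": TCP position; "tool_rot": TCP orientation; "wrist_force": force on the tool from outside, world axes, zero at the start; "ft_torque": the same for the moment, N m; "opening": finger opening in m; "grasp_force": force on a finger pad.
Only numpy, scipy, OpenCV 4.12 (cv2) and the standard library are available. Lean on these libraries where they do the work, as an engineer would, in place of code of your own. Each camera call takes 0.05 s, during which the arm holds its last target. There are 200 camera calls.

## Working session

There is one attempt and no reset: what is moved stays moved. The work goes in short steps, Python scripts to look and compute and a shell command to move; the robot and the scene stay as the last step left them, time stands still between calls to the robot, and variables do not carry over. Pictures are saved under pics/ and viewed, at most 10 in all, crops included, and the job is handed in when it is done.

```bash
mkdir -p pics
cat > h.py <<'E'
import numpy as np, cv2
from plant import arm
def cap(n, name):
    s=arm.read_state(); p,d=arm.capture(n); m=arm.camera_model(n)
    cv2.imwrite(f'pics/{name}.png',p[:,:,::-1]); np.savez(f'pics/{name}.npz',p=p,d=d); return p,d,m,s
def world(m,d,u,v,z=None):
    R=np.array(m['R']);t=np.array(m['t'])
    r=np.array([(u-m['cx'])/m['fx'],(v-m['cy'])/m['fy'],1.])
    C=-R.T@t
    if z is None: return R.T@(r*d[int(v),int(u)]-t)
    w=R.T@r; return C+w*(z-C[2])/w[2]
E
python3 - <<'E'
from h import *
s=arm.read_state(); print({k:np.round(v,3).tolist() for k,v in s.items()})
for n in('scene','top'):
    p,d,m,_=cap(n,n+'0'); print(n,m)
E
```

```text
{'time': 0.0, 'joints': [-1.408, 0.399, 0.045, 1.538, -0.019, 1.207, -0.051], 'joint_velocities': [0.001, 0.0, -0.001, -0.001, -0.001, -0.002, -0.0], 'joint_efforts': [-0.0, -47.512, 1.365, -25.422, 0.012, 0.009, -0.0], 'position': [0.168, 0.627, 0.238], 'tool_rot': [[-0.966, 0.259, -0.0], [0.259, 0.966, -0.002], [-0.0, -0.002, -1.0]], 'wrist_force': [0.8, -0.927, 0.202], 'ft_torque': [0.01, -0.013, 0.003], 'grasp_force': 0.0, 'opening': 0.085}
scene {'fx': 382.119105971861, 'fy': 382.119105971861, 'cx': 277.3107769133751, 'cy': 211.76307705555968, 'R': array([[ 0.03575998,  0.99920584, -0.01757619],
       [ 0.66293525, -0.03687875, -0.74776788],
       [-0.74782222,  0.01508829, -0.66372756]]), 't': array([ 0.02849586, -0.29258222,  1.58415116])}
top {'fx': 419.65448787777734, 'fy': 419.65448787777734, 'cx': 284.67007957583803, 'cy': 216.43483191581973, 'R': array([[-0.0253545 , -0.9995592 ,  0.01544501],
       [-0.98281148,  0.0220976 , -0.1832847 ],
       [ 0.18286262, -0.01982663, -0.98293854]]), 't': array([-0.04684585,  0.54008421,  1.41055292])}
```

```bash
ls; python3 -m jog --help 2>&1 | head -5
```

```text
h.py
pics
invalid input: not JSON, or not a number
```

View pics/top0.png

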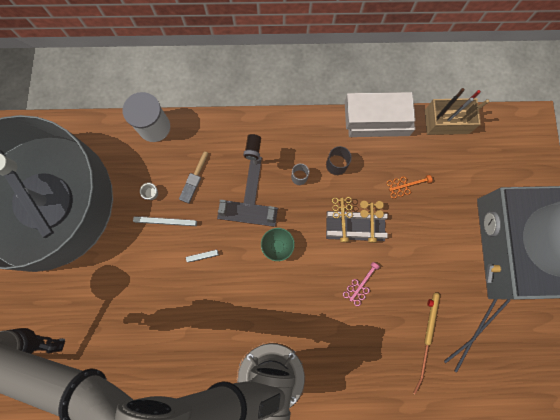

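View pics/scene0.png

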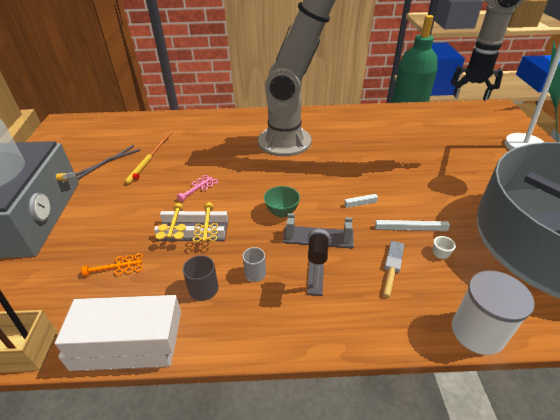

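```bash
cat >> h.py <<'E'
def cloud(m,d):
    v,u=np.mgrid[0:d.shape[0],0:d.shape[1]]
    c=np.stack([(u-m['cx'])/m['fx']*d,(v-m['cy'])/m['fy']*d,d],-1)
    return (c-np.array(m['t']))@np.array(m['R'])
def rect(P):
    (c,s,a)=cv2.minAreaRect(P[:,:2].astype(np.float32)); return np.round(c,4),np.round(s,4),round(a,2)
E
python3 - <<'E'
from h import *
f=np.load('pics/top0.npz');p,d=f['p'],f['d'];m=arm.camera_model('top')
W=cloud(m,d)
def box(n,u0,u1,v0,v1,z0,z1):
    X=W[v0:v1,u0:u1].reshape(-1,3);k=(X[:,2]>z0)&(X[:,2]<z1);X=X[k]
    print(n,len(X),rect(X) if len(X)>3 else'',np.round(X.mean(0),4), 'zpct',np.round(np.percentile(X[:,2],[5,50,95]),3))
box('long',128,202,208,232,.017,.04)
box('short',180,224,244,268,.017,.04)
box('base',214,284,190,232,.003,.02)
box('postL',210,232,196,230,.05,.09)
box('postR',260,285,196,230,.05,.09)
box('lens',240,266,130,165,.12,.2)
box('rack',320,395,205,250,.03,.0415)
box('rackbase',320,395,200,250,.003,.02)
box('ringtree',330,358,190,245,.0455,.07)
box('disctree',358,390,190,245,.0455,.07)
box('bowl',255,300,222,270,.03,.09)
box('pink',340,385,260,310,.006,.06)
box('fl',288,312,160,190,.05,.1);box('flw',325,355,142,178,.06,.12)
c=cv2.resize(p[180:315,255:400,::-1],None,fx=5,fy=4.4,interpolation=cv2.INTER_CUBIC)
c=cv2.resize(p[180:315,255:400,::-1],None,fx=4.4,fy=4.4,interpolation=cv2.INTER_CUBIC);cv2.imwrite('pics/crop1.png',c)
E
```

```text
long 331 (array([0.5388, 0.3657]), array([0.221 , 0.0197]), 84.99) [0.5379 0.3643 0.0241] zpct [0.019 0.024 0.029]
short 168 (array([0.4127, 0.2333]), array([0.019 , 0.1091]), 12.51) [0.4118 0.2334 0.0242] zpct [0.019 0.024 0.03 ]
base 1397 (array([0.5726, 0.0694]), array([0.2495, 0.1508]), 88.66) [0.5714 0.0677 0.0078] zpct [0.003 0.007 0.013]
postL 86 (array([0.5757, 0.158 ]), array([0.0201, 0.0456]), 81.56) [0.5759 0.1573 0.0636] zpct [0.055 0.062 0.074]
postR 107 (array([ 0.5255, -0.0167]), array([0.0935, 0.0429]), 25.22) [ 0.5372 -0.0147  0.0639] zpct [0.056 0.064 0.073]
lens 358 (array([0.7507, 0.0419]), array([0.0529, 0.0779]), 77.22) [0.747  0.0428 0.1813] zpct [0.164 0.183 0.191]
rack 275 (array([ 0.5106, -0.3117]), array([0.2096, 0.1316]), 88.53) [ 0.5012 -0.3066  0.0382] zpct [0.032 0.039 0.041]
rackbase 1261 (array([ 0.5131, -0.3204]), array([0.2704, 0.179 ]), 88.6) [ 0.5046 -0.316   0.007 ] zpct [0.003 0.006 0.014]
ringtree 282 (array([ 0.5261, -0.2711]), array([0.1585, 0.0865]), 1.79) [ 0.532  -0.2616  0.0508] zpct [0.046 0.05  0.059]
disctree 317 (array([ 0.5161, -0.3664]), array([0.148 , 0.0826]), 4.17) [ 0.5304 -0.3641  0.0506] zpct [0.046 0.05  0.06 ]
bowl 410 (array([ 0.442, -0.031]), array([0.1092, 0.1106]), 88.71) [ 0.448 -0.031  0.051] zpct [0.032 0.052 0.068]
pink 413 (array([ 0.2985, -0.3247]), array([0.1549, 0.1692]), 87.04) [ 0.299  -0.3202  0.013 ] zpct [0.006 0.011 0.028]
fl 109 (array([ 0.6928, -0.1164]), array([0.0581, 0.0591]), 54.39) [ 0.6933 -0.1177  0.067 ] zpct [0.052 0.07  0.078]
flw 187 (array([ 0.7376, -0.2549]), array([0.0784, 0.0789]), 76.2) [ 0.7386 -0.2558  0.0802] zpct [0.062 0.082 0.094]
```

View pics/crop1.png

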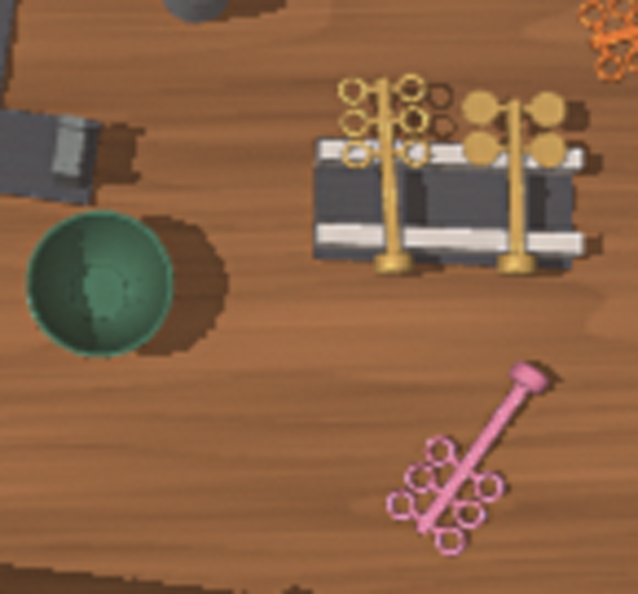

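The ring tree is the left brass casting (top image ≈(342,220); six open rings). The right brass one at (372,220) has solid discs, and the pink (362,285) and orange (408,186) ones are the wrong colour. The crop confirms it. The long bar is at (165,221), the short bar at (203,256), and the stand at (248,212).

```bash
python3 -m jog '[[[0.04,-0.04,0.03],-10,1],[[0.08,-0.08,0.05],-20,1],[[0.12,-0.12,0.07],-30,1],[[0.16,-0.17,0.09],-40,1],[[0.21,-0.22,0.1],-50,1],[[0.25,-0.27,0.1],-60,1],[[0.3,-0.32,0.1],-70,1],[[0.34,-0.36,0.1],-80,1]]'
python3 -m jog '[[[0,-0.02,0],0,1],[[0,-0.02,0],0,1],[[0,-0.02,0],0,1]]'
python3 - <<'E'
from h import *
p,d,m,s=cap('wrist','w0'); print(m,np.round(s['position'],4),np.round(s['tool_rot'],3).tolist())
np.savez('pics/w0s.npz',pos=s['position'],R=s['tool_rot'])
E
```

```text
time: 1.1
position: [0.4971, 0.2783, 0.3392]
tool_rot: [[0.092, 0.996, -0.0], [0.996, -0.092, 0.0], [0.0, -0.0, -1.0]]
wrist_force: [1.4, -0.1, 0.1]
opening: 0.0852
grasp_force: 0.0
time: 1.48
position: [0.4949, 0.2624, 0.3391]
tool_rot: [[0.083, 0.997, -0.001], [0.997, -0.083, 0.001], [0.001, -0.001, -1.0]]
wrist_force: [-0.0, 0.3, 0.3]
opening: 0.0855
grasp_force: 0.0
{'fx': 325.19226210127806, 'fy': 325.19226210127806, 'cx': 279.6042435510454, 'cy': 211.34673938536176, 'tool_from_camera': array([[-1.39364825e-04, -9.52221182e-01, -3.05409237e-01,
         7.93389887e-02],
       [ 9.99999981e-01, -1.75207105e-04,  8.99484708e-05,
        -5.67003089e-04],
       [-1.39160707e-04, -3.05409218e-01,  9.52221188e-01,
        -1.34310541e-01],
       [ 0.00000000e+00,  0.00000000e+00,  0.00000000e+00,
         1.00000000e+00]])} [0.4949 0.2624 0.3391] [[0.083, 0.997, -0.001], [0.997, -0.083, 0.001], [0.001, -0.001, -1.0]]
```

View pics/w0.png

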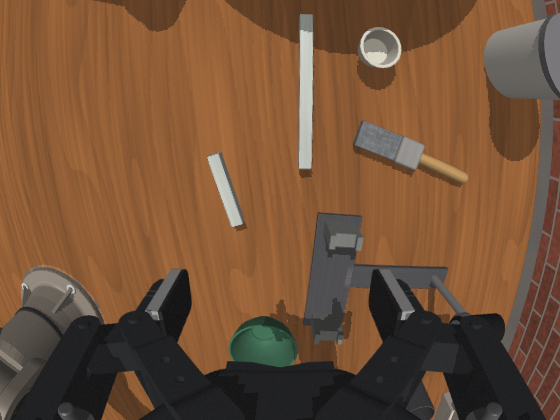

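The picture shows the long bar at (306,90), the short bar at (225,190), the left post at (347,242) and the right post at (328,335).

```bash
cat >> h.py <<'E'
def wcloud(m,d,s):
    v,u=np.mgrid[0:d.shape[0],0:d.shape[1]]
    x=(u-m['cx'])/m['fx'];y=(v-m['cy'])/m['fy'];r=np.hypot(x,y)+1e-9
    k=np.tan(r)/r
    c=np.stack([x*k*d,y*k*d,d,np.ones_like(d)],-1)@np.array(m['tool_from_camera']).T
    return c[...,:3]@np.array(s['tool_rot']).T+np.array(s['position'])
def sel(W,n,u0,u1,v0,v1,z0,z1):
    X=W[v0:v1,u0:u1].reshape(-1,3);X=X[(X[:,2]>z0)&(X[:,2]<z1)]
    print(n,len(X),rect(X),np.round(X.mean(0),4),np.round(np.percentile(X[:,2],[5,50,95]),3)); return X
E
python3 - <<'E'
from h import *
f=np.load('pics/w0.npz');q=np.load('pics/w0s.npz');W=wcloud(arm.camera_model('wrist'),f['d'],dict(tool_rot=q['R'],position=q['pos']))
sel(W,'long',296,316,8,175,.02,.03)
sel(W,'short',200,246,145,232,.02,.03)
sel(W,'base',300,366,205,330,.005,.0115)
sel(W,'postL',320,370,225,265,.055,.075);sel(W,'postLtip',320,370,225,265,.066,.075)
sel(W,'postR',310,350,318,350,.055,.075);sel(W,'postRtip',310,350,318,350,.066,.075)
f=np.load('pics/top0.npz');V=cloud(arm.camera_model('top'),f['d'])
sel(V,'tpostR',262,282,196,226,.055,.075);sel(V,'tpostL',212,232,196,230,.055,.075)
sel(V,'rails far',325,392,206,222,.037,.0425);sel(V,'rails near',325,392,228,242,.037,.0425)
E
```

```text
long 2036 (array([0.5384, 0.368 ]), array([0.2197, 0.0185]), 85.42) [0.5383 0.3673 0.0237] [0.022 0.024 0.025]
short 915 (array([0.4127, 0.2356]), array([0.0191, 0.1105]), 12.48) [0.4123 0.2375 0.0235] [0.022 0.024 0.025]
base 3795 (array([0.5763, 0.0737]), array([0.2111, 0.098 ]), 80.36) [0.5651 0.0798 0.0075] [0.006 0.008 0.009]
postL 513 (array([0.577 , 0.1606]), array([0.0218, 0.0456]), 80.38) [0.5776 0.1613 0.0629] [0.058 0.06  0.07 ]
postLtip 174 (array([0.5769, 0.1601]), array([0.021 , 0.0456]), 80.61) [0.5789 0.1602 0.0693] [0.067 0.069 0.071]
postR 374 (array([ 0.5496, -0.0074]), array([0.0219, 0.0472]), 80.51) [ 0.5498 -0.0052  0.0627] [0.056 0.06  0.07 ]
postRtip 123 (array([ 0.5498, -0.0068]), array([0.0212, 0.0469]), 81.49) [ 0.5496 -0.0059  0.0691] [0.067 0.069 0.07 ]
tpostR 80 (array([ 0.5498, -0.0097]), array([0.02  , 0.0474]), 80.55) [ 0.5497 -0.0094  0.0643] [0.057 0.063 0.074]
tpostL 80 (array([0.5757, 0.158 ]), array([0.0201, 0.0456]), 81.56) [0.5758 0.1574 0.0636] [0.056 0.062 0.073]
rails far 90 (array([ 0.5491, -0.3135]), array([0.2081, 0.0469]), 88.46) [ 0.5427 -0.3031  0.0401] [0.038 0.04  0.042]
rails near 152 (array([ 0.4737, -0.3074]), array([0.2026, 0.0167]), 86.33) [ 0.4732 -0.3065  0.04  ] [0.037 0.04  0.042]
```

```bash
python3 -m jog '[[[0.022,0.053,-0.02],0,0.2],[[0.0435,0.1046,-0.07],0,0.2],[[0.0435,0.1046,-0.13],0,0.2],[[0.0435,0.1046,-0.19],0,0.2],[[0.0435,0.1046,-0.25],0,0.2],[[0.0435,0.1046,-0.29],0,0.2],[[0.0435,0.1046,-0.29],0,0.2],[[0.0435,0.1046,-0.29],0,0.2]]'
python3 - <<'E'
from h import *
p,d,m,s=cap('wrist','w1');W=wcloud(m,d,s);X=W[(W[...,2]>.021)&(W[...,2]<.028)]
k=(abs(X[:,0]-.5384)<.025)&(abs(X[:,1]-.367)<.13)&((X[:,1]-s['position'][1])>.02);X=X[k];print(len(X),rect(X),s['position'],s['time'])
E
```

```text
time: 2.52
position: [0.5405, 0.3664, 0.0511]
tool_rot: [[0.085, 0.996, 0.002], [0.996, -0.085, 0.002], [0.002, 0.002, -1.0]]
wrist_force: [1.0, 0.4, -0.3]
opening: 0.0513
grasp_force: 0.0
6300 (array([0.544 , 0.4313]), array([0.0912, 0.0183]), 85.05) [0.54046242 0.36637245 0.05105321] 2.525
```

```bash
python3 -m jog '[[[-0.002,0.001,-0.02],0,0.2],[[-0.002,0.001,-0.037],0,0.2],[[-0.002,0.001,-0.037],0,0.2],[[-0.002,0.001,-0.037],0,-1],[[-0.002,0.001,-0.037],0,-1],[[-0.002,0.001,-0.037],0,-1],[[-0.002,0.001,-0.037],0,-1],[[-0.002,0.001,-0.037],0,-1]]'
python3 -m jog '[[[0,0,0],0,-1],[[0,0,0.02],0,-1],[[0,0,0.06],0,-1],[[0,0,0.11],0,-1],[[0,0,0.15],0,-1],[[0,0,0.15],0,-1]]'
```

```text
time: 3.58
position: [0.5385, 0.3657, 0.0131]
tool_rot: [[0.087, 0.996, 0.001], [0.996, -0.087, 0.001], [0.001, 0.001, -1.0]]
wrist_force: [0.2, -0.8, 4.8]
opening: 0.0165
grasp_force: 61.3
time: 4.32
position: [0.5394, 0.3667, 0.1663]
tool_rot: [[0.087, 0.996, 0.005], [0.996, -0.087, 0.005], [0.005, 0.005, -1.0]]
wrist_force: [-0.9, -0.2, -4.3]
opening: 0.0164
grasp_force: 60.5
```

```bash
python3 -m jog '[[[0.003,-0.04,0],0,-1],[[0.008,-0.1,0],-2,-1],[[0.014,-0.16,0],-4,-1],[[0.019,-0.22,0],-4,-1],[[0.0235,-0.27,0],-4,-1],[[0.0235,-0.289,-0.02],-4,-1],[[0.0235,-0.289,-0.06],-4,-1],[[0.0235,-0.289,-0.06],-4,-1]]'
python3 -m jog '[[[0,0,0],0,-1],[[0,0,0],0,-1]]'
python3 - <<'E'
from h import *
p,d,m,s=cap('wrist','w2');W=wcloud(m,d,s);print(s['position'],np.round(s['tool_rot'],4).tolist())
k=(W[...,2]>.098)&(W[...,2]<.13)&(abs(W[...,0]-.5633)<.05)&(abs(W[...,1]-.0766)<.13)&(W[...,1]>.1);print('bar',rect(W[k]),np.round(W[k].mean(0),4))
k=(W[...,2]>.05)&(W[...,2]<.075)&(abs(W[...,0]-.577)<.04)&(abs(W[...,1]-.16)<.03);print('postL',k.sum(),rect(W[k]),np.round(W[k].mean(0),4))
E
```

```text
time: 5.32
position: [0.5565, 0.0761, 0.0981]
tool_rot: [[0.157, 0.988, -0.011], [0.988, -0.157, -0.002], [-0.004, -0.01, -1.0]]
wrist_force: [-0.5, 0.4, -3.7]
opening: 0.0165
grasp_force: 60.3
time: 5.58
position: [0.5623, 0.0772, 0.1036]
tool_rot: [[0.155, 0.988, 0.002], [0.988, -0.155, 0.001], [0.001, 0.002, -1.0]]
wrist_force: [0.1, -0.0, -3.7]
opening: 0.0168
grasp_force: 60.3
[0.56225888 0.07716408 0.10361591] [[0.1555, 0.9878, 0.0024], [0.9878, -0.1555, 0.0006], [0.001, 0.0023, -1.0]]
bar (array([0.5719, 0.1433]), array([0.0901, 0.0183]), 81.14) [0.5722 0.1454 0.1143]
postL 1589 (array([0.5766, 0.1598]), array([0.0201, 0.0463]), 80.53) [0.5791 0.1593 0.0675]
```

View pics/w2.png

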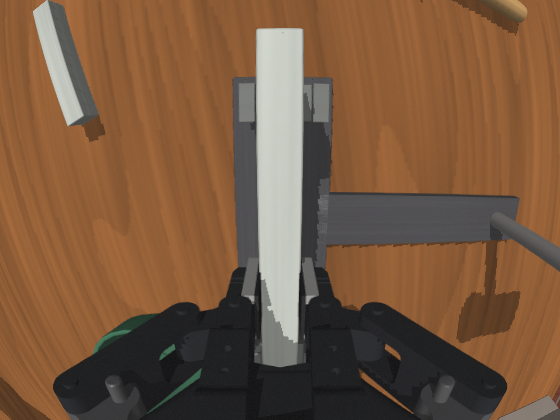

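```bash
python3 -m jog '[[[0.0015,-0.002,-0.012],0,-1],[[0.0015,-0.003,-0.024],0,-1],[[0.0015,-0.003,-0.027],0,-1],[[0.0015,-0.003,-0.03],0,-1],[[0.0015,-0.003,-0.03],0,-1],[[0.0015,-0.003,-0.03],0,-1]]'
```

```text
time: 6.38
position: [0.5622, 0.0733, 0.073]
tool_rot: [[0.157, 0.988, -0.001], [0.988, -0.157, 0.0], [0.0, -0.001, -1.0]]
wrist_force: [-4.1, -0.9, 5.6]
opening: 0.0167
grasp_force: 61.4
```

```bash
python3 -m jog '[[[0,0,0],0,-0.2],[[0,0,0],0,-0.2],[[0,0,0],0,-0.2],[[0,0,0.02],0,-0.2],[[0,0,0.06],0,0],[[0,0,0.12],0,0],[[0,0,0.18],0,0],[[0,0,0.22],0,0]]'
python3 - <<'E'
from h import *
f,d,m,s=cap('top','t1');V=cloud(m,d)
X=V[(abs(V[...,0]-.563)<.06)&(abs(V[...,1]-.076)<.14)&(V[...,2]>.079)&(V[...,2]<.09)];print('bar top',len(X),rect(X),np.round(X.mean(0),4))
p,d,m,s=cap('wrist','w3');W=wcloud(m,d,s);print(s['position'],s['time'])
X=W[(abs(W[...,0]-.563)<.06)&(abs(W[...,1]-.076)<.14)&(W[...,2]>.075)&(W[...,2]<.095)];print('bar',len(X),rect(X),np.round(X.mean(0),4))
E
```

```text
time: 7.38
position: [0.5637, 0.0735, 0.2956]
tool_rot: [[0.157, 0.988, 0.004], [0.988, -0.157, 0.001], [0.002, 0.004, -1.0]]
wrist_force: [0.9, -0.3, 0.3]
opening: 0.0425
grasp_force: 0.0
bar top 148 (array([0.552 , 0.0143]), array([0.0981, 0.0193]), 80.92) [0.5522 0.0142 0.0846]
[0.56630403 0.07359915 0.30049321] 7.425
bar 3017 (array([0.5614, 0.0752]), array([0.2191, 0.0184]), 80.67) [0.563  0.0828 0.0836]
```

```bash
python3 -m jog '[[[-0.01,-0.04,0],10,0],[[-0.02,-0.08,0],20,0],[[-0.03,-0.12,0],30,0],[[-0.04,-0.16,0],40,0],[[-0.05,-0.2,0],50,0],[[-0.055,-0.24,-0.02],60,0],[[-0.055,-0.28,-0.04],70,0],[[-0.055,-0.32,-0.05],80,0]]'
python3 -m jog '[[[0,-0.01,0],10,0],[[0,-0.015,0],20,0],[[0,-0.015,0],22,0],[[0,-0.015,0],22,0],[[0,-0.015,0],22,0]]'
python3 - <<'E'
from h import *
p,d,m,s=cap('wrist','w4');W=wcloud(m,d,s);np.savez('pics/w4s.npz',pos=s['position'],R=s['tool_rot']);print(s['joints'],s['time'])
E
```

```text
time: 8.48
position: [0.5069, -0.2471, 0.2403]
tool_rot: [[-0.947, 0.32, -0.002], [0.32, 0.947, 0.001], [0.002, 0.0, -1.0]]
wrist_force: [0.8, 1.4, 0.2]
opening: 0.0428
grasp_force: 0.0
time: 9.1
position: [0.5079, -0.2609, 0.2422]
tool_rot: [[-0.999, -0.052, -0.0], [-0.052, 0.999, 0.0], [0.0, 0.0, -1.0]]
wrist_force: [0.3, 0.4, -0.3]
opening: 0.0427
grasp_force: 0.0
[-0.02372191  0.28504921  0.52144762  1.73704371 -0.15362954  1.16030662
  2.16455888] 9.1
```

View pics/w4.png

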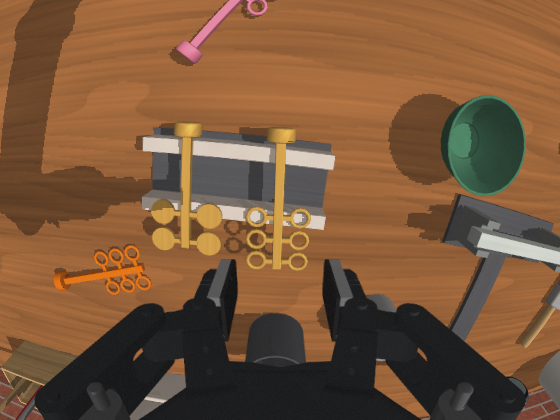

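Run:
```python
from h import *
f=np.load('pics/w4.npz');q=np.load('pics/w4s.npz');W=wcloud(arm.camera_model('wrist'),f['d'],dict(tool_rot=q['R'],position=q['pos']))
print('stem',);X=sel(W,'stem',270,291,150,270,.047,.053);X=sel(W,'stem bare',270,291,150,205,.047,.053)
sel(W,'button',262,302,122,142,.035,.065)
sel(W,'all rings',240,315,205,275,.038,.056)
sel(W,'dstem',178,196,145,250,.047,.053);sel(W,'dbutton',168,206,116,138,.035,.065)
sel(W,'near rail',140,338,133,170,.0375,.0425);sel(W,'near rail R end',300,338,133,175,.0375,.0425)
sel(W,'pinkbutton',172,206,36,64,.012,.05)
for (u,v) in [(257,216),(249,217),(301,218),(261,240)]: print(np.round(W[v,u],4))
```

```text
stem
stem 1221 (array([ 0.5354, -0.2572]), array([0.1327, 0.0225]), 2.36) [ 0.5341 -0.2595  0.0496] [0.048 0.05  0.051]
stem bare 538 (array([ 0.4977, -0.2605]), array([0.0573, 0.0101]), 0.85) [ 0.4973 -0.2605  0.0497] [0.048 0.05  0.051]
button 418 (array([ 0.453 , -0.2616]), array([0.0137, 0.0292]), 2.77) [ 0.4527 -0.2614  0.0557] [0.048 0.057 0.06 ]
all rings 2554 (array([ 0.566 , -0.2602]), array([0.0781, 0.0825]), 0.12) [ 0.5607 -0.2599  0.0457] [0.039 0.047 0.05 ]
dstem 1050 (array([ 0.5252, -0.3593]), array([0.0202, 0.1165]), 87.39) [ 0.5246 -0.3606  0.0495] [0.048 0.05  0.051]
dbutton 428 (array([ 0.451, -0.357]), array([0.0281, 0.0162]), 87.69) [ 0.4504 -0.3548  0.0552] [0.045 0.057 0.06 ]
near rail 2543 (array([ 0.471 , -0.3083]), array([0.2097, 0.0224]), 86.31) [ 0.4737 -0.3052  0.0397] [0.038 0.04  0.041]
near rail R end 504 (array([ 0.479 , -0.2222]), array([0.0369, 0.0155]), 87.04) [ 0.4788 -0.2221  0.0398] [0.038 0.04  0.041]
pinkbutton 475 (array([ 0.3601, -0.3665]), array([0.0296, 0.032 ]), 81.04) [ 0.3618 -0.363   0.0236] [0.015 0.025 0.03 ]
[ 0.5436 -0.2825  0.0404]
[ 0.5438 -0.2909  0.0445]
[ 0.5439 -0.2342  0.0392]
[ 5.891e-01 -2.788e-01 -3.000e-04]
```

```bash
python3 -m jog '[[[-0.003,0.0005,-0.05],-2,0],[[-0.003,0.0005,-0.11],-2,0],[[-0.003,0.0005,-0.16],-2,0],[[-0.003,0.0005,-0.2],-2,0],[[-0.003,0.0005,-0.219],-2,0],[[-0.003,0.0005,-0.219],-2,0],[[-0.003,0.0005,-0.219],-2,0]]'
python3 -m jog '[[[0,0,0],0,-1],[[0,0,0],0,-1],[[0,0,0],0,-1],[[0,0,0],0,-1],[[0,0,0],0,-1],[[0,0,0],0,-1]]'
```

```text
time: 10.02
position: [0.5061, -0.2617, 0.025]
tool_rot: [[-1.0, -0.017, 0.003], [-0.017, 1.0, -0.001], [-0.003, -0.001, -1.0]]
wrist_force: [0.6, -0.0, 0.0]
opening: 0.0429
grasp_force: 0.0
time: 10.78
position: [0.5056, -0.2613, 0.0246]
tool_rot: [[-1.0, -0.017, 0.002], [-0.017, 1.0, -0.0], [-0.002, -0.0, -1.0]]
wrist_force: [0.2, 1.0, 6.9]
opening: 0.0092
grasp_force: 58.6
```

```bash
python3 -m jog '[[[0,0,0.02],0,-1],[[0,0,0.06],0,-1],[[0,0,0.1],0,-1],[[0,0,0.14],0,-1],[[-0.02,0.02,0.14],-10,-1],[[-0.03,0.04,0.14],-20,-1],[[-0.045,0.06,0.14],-30,-1],[[-0.0575,0.074,0.14],-40,-1]]'
python3 -m jog '[[[0,0,0],-10,-1],[[0,0,0],-20,-1],[[0,0,0],-30,-1],[[0,0,0],-40,-1],[[0,0,0],-50,-1],[[0,0,0],-54.5,-1],[[0,0,0],-54.5,-1],[[0,0,0],-54.5,-1]]'
python3 - <<'E'
from h import *
p,d,m,s=cap('wrist','w5');W=wcloud(m,d,s)
k=(W[...,2]>.16)&(W[...,2]<.21)&(abs(W[...,0]-.448)<.045)&(abs(W[...,1]+.187)<.13)
X=W[k];print(len(X),rect(X));
for a in np.arange(-.31,-.1,.015):
    Y=X[abs(X[:,1]-a)<.006]
    if len(Y)>5: print(round(a,3),len(Y),np.round([Y[:,0].min(),Y[:,0].max(),Y[:,2].max()],4))
E
```

```text
time: 11.78
position: [0.4462, -0.186, 0.1638]
tool_rot: [[-0.774, 0.633, -0.0], [0.633, 0.774, 0.001], [0.001, 0.001, -1.0]]
wrist_force: [-0.2, -1.0, -1.9]
opening: 0.0093
grasp_force: 58.7
time: 12.78
position: [0.4471, -0.1869, 0.1636]
tool_rot: [[0.06, 0.998, 0.0], [0.998, -0.06, 0.0], [0.0, 0.0, -1.0]]
wrist_force: [-0.0, -1.0, -2.1]
opening: 0.0089
grasp_force: 58.7
14340 (array([ 0.4496, -0.174 ]), array([0.0857, 0.0837]), 46.45)
-0.22 149 [0.4365 0.4528 0.1894]
-0.205 432 [0.4404 0.4503 0.1899]
-0.19 1188 [0.4058 0.4859 0.21  ]
-0.175 6183 [0.4061 0.4874 0.21  ]
-0.16 762 [0.4431 0.4535 0.1905]
-0.145 967 [0.435  0.4638 0.1998]
-0.13 3006 [0.435  0.4644 0.2007]
```

View pics/w5.png

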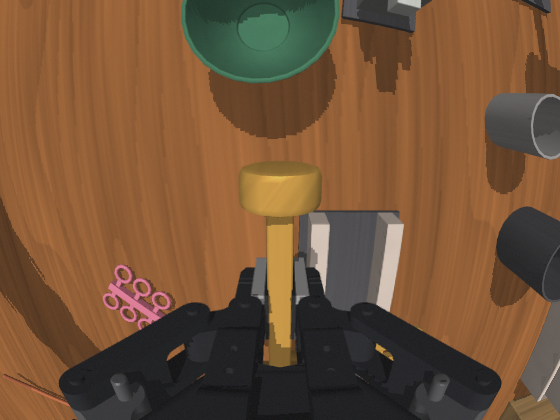

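The tree is held level, with its button at (280,190) towards +y. The near end of the rack is at (355,212) and its near rail at (318,250). I'll check the rail edge and then lower the tree.

```bash
python3 - <<'E'
from h import *
f=np.load('pics/w5.npz');s=arm.read_state();W=wcloud(arm.camera_model('wrist'),f['d'],s)
sel(W,'near rail',300,332,200,275,.037,.043);sel(W,'far rail',370,405,200,300,.037,.043);sel(W,'base',300,405,205,300,.003,.0095)
E
python3 -m jog '[[[0.002,0,-0.04],0,-1],[[0.002,0,-0.09],0,-1],[[0.002,0,-0.12],0,-1],[[0.002,0,-0.12],0,-1],[[0.002,0,-0.12],0,-1]]'
```

```text
near rail 862 (array([ 0.4788, -0.2278]), array([0.0496, 0.0162]), 86.05) [ 0.4791 -0.2249  0.0395] [0.038 0.039 0.041]
far rail 1262 (array([ 0.5457, -0.2472]), array([0.0806, 0.0174]), 86.26) [ 0.5453 -0.2445  0.0394] [0.038 0.039 0.041]
base 4495 (array([ 0.511 , -0.2554]), array([0.1005, 0.0984]), 86.25) [ 0.5109 -0.249   0.0056] [0.004 0.006 0.007]
time: 13.45
position: [0.4503, -0.1876, 0.0445]
tool_rot: [[0.061, 0.998, 0.002], [0.998, -0.061, -0.001], [-0.001, 0.002, -1.0]]
wrist_force: [1.1, -0.4, -0.9]
opening: 0.0091
grasp_force: 58.8
```

```bash
python3 -m jog '[[[-0.003,0,-0.01],0,-1],[[-0.003,0,-0.019],0,-1],[[-0.003,0,-0.022],0,-1],[[-0.003,0,-0.023],0,-1],[[-0.003,0,-0.023],0,-1]]'
python3 -m jog '[[[0,0,0],0,-0.6],[[0,0,0],0,-0.6],[[0,0,0],0,-0.6],[[0,0,0],0,-0.6]]'
python3 - <<'E'
from h import *
p,d,m,s=cap('wrist','w6');W=wcloud(m,d,s)
for a in np.arange(-.31,-.1,.01):
    k=(abs(W[...,1]-a)<.004)&(abs(W[...,0]-.448)<.018)&(W[...,2]>.008)&(W[...,2]<.065);Y=W[k]
    if len(Y)>5: print(round(a,3),len(Y),np.round([Y[:,0].min(),Y[:,0].max(),Y[:,2].max()],4))
c=np.hstack([p,cap('scene','s6')[0][140:300,140:320].repeat(2,0).repeat(2,1)[:320].copy() if 0 else p[:, :0]])
q,_,_,_=cap('scene','s7');z=cv2.resize(q[170:270,130:260],None,fx=4,fy=4,interpolation=cv2.INTER_CUBIC)
w=p[120:420,180:420];w=cv2.resize(w,(320,400));cv2.imwrite('pics/mix6.png',np.hstack([w,z[:, :480]])[:,:,::-1])
E
```

```text
time: 14.08
position: [0.4459, -0.1865, 0.0206]
tool_rot: [[0.061, 0.998, -0.001], [0.998, -0.061, 0.001], [0.001, -0.001, -1.0]]
wrist_force: [-2.5, 2.1, 4.5]
opening: 0.0093
grasp_force: 59.5
time: 14.58
position: [0.4464, -0.187, 0.0204]
tool_rot: [[0.061, 0.998, 0.0], [0.998, -0.061, -0.0], [-0.0, 0.0, -1.0]]
wrist_force: [-0.6, -0.0, -0.3]
opening: 0.0171
grasp_force: 0.0
-0.24 27 [0.4431 0.4464 0.0262]
-0.23 305 [0.4334 0.4564 0.0331]
-0.22 576 [0.4325 0.4565 0.0323]
-0.21 324 [0.4363 0.4566 0.0326]
-0.2 429 [0.4348 0.4558 0.0625]
-0.19 878 [0.4344 0.4568 0.0648]
-0.18 1322 [0.43  0.466 0.065]
-0.17 1049 [0.43   0.4655 0.065 ]
-0.16 497 [0.4411 0.4547 0.0249]
-0.15 530 [0.4423 0.4556 0.0238]
-0.14 771 [0.4356 0.4654 0.0316]
-0.13 1446 [0.4358 0.466  0.0313]
```

View pics/mix6.png

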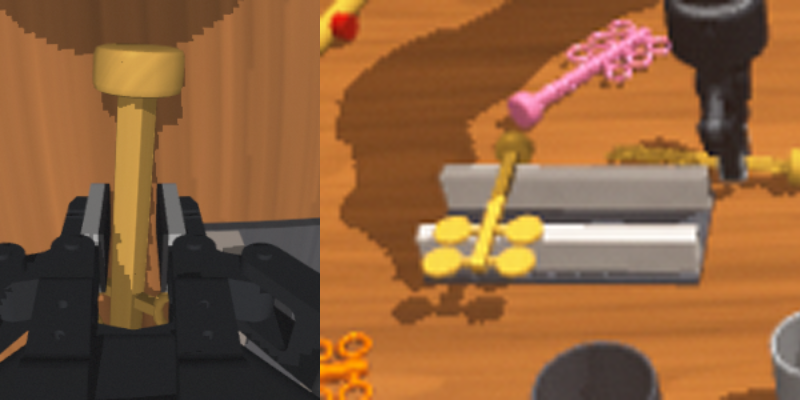

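```bash
python3 -m jog '[[[0.001,0,-0.005],0,-0.6],[[0.001,0,-0.006],0,-0.6],[[0.001,0,-0.006],0,-0.7],[[0.001,0,-0.006],0,-1],[[0.001,0,-0.006],0,-1],[[0.001,0,-0.006],0,-1],[[0.001,0,-0.006],0,-1]]'
python3 -m jog '[[[0,0,0.02],0,-1],[[0,0,0.06],0,-1],[[-0.03,0.02,0.06],0,-1],[[-0.06,0.03,0.06],0,-1],[[-0.06,0.03,0.06],0,-1],[[-0.06,0.03,0.06],0,-1]]'
cat >> h.py <<'E'
def tree(W,s):
    R=np.array(s['tool_rot']);L=(W-np.array(s['position']))@R  # tool coords
    o=[]
    for a in np.arange(.016,.071,.004):
        k=(abs(L[...,0]-a)<.002)&(abs(L[...,1])<.024)&(L[...,2]>-.045)&(L[...,2]<.025)
        Y=L[k]
        if len(Y)<8: continue
        i=Y[:,2].argmin(); o.append([a,len(Y),Y[:,1].min(),Y[:,1].max(),Y[i,1],-Y[i,2],-np.percentile(Y[:,2],95)])
    print(np.round(o,4))
E
python3 - <<'E'
from h import *
p,d,m,s=cap('wrist','w8');print(s['position'],s['opening']);W=wcloud(m,d,s);tree(W,s)
q,e,_,_=cap('scene','s8')
a=cv2.resize(p[120:420,180:420],(320,400));z=cv2.resize(q[130:230,150:270],None,fx=4,fy=4,interpolation=cv2.INTER_CUBIC)
cv2.imwrite('pics/mix8.png',np.hstack([a,z])[:,:,::-1])
E
```

```text
time: 15.55
position: [0.446, -0.1868, 0.014]
tool_rot: [[0.061, 0.998, -0.002], [0.998, -0.061, 0.001], [0.001, -0.002, -1.0]]
wrist_force: [-4.5, 0.1, 2.1]
opening: 0.0107
grasp_force: 58.3
time: 16.3
position: [0.3892, -0.1572, 0.0749]
tool_rot: [[0.06, 0.998, 0.004], [0.998, -0.06, -0.001], [-0.001, 0.004, -1.0]]
wrist_force: [0.1, -0.0, -1.7]
opening: 0.0104
grasp_force: 58.6
[ 0.38917407 -0.15719442  0.07485779] 0.010436667805034282
[[ 1.60e-02  4.41e+02 -1.61e-02  1.65e-02  1.65e-02  4.44e-02  4.60e-03]
 [ 2.00e-02  2.52e+02 -6.50e-03  6.30e-03  5.00e-04  1.05e-02  3.10e-03]
 [ 2.40e-02  2.62e+02 -6.50e-03  6.30e-03  1.30e-03  1.00e-02  2.90e-03]
 [ 2.80e-02  2.68e+02 -6.40e-03  6.20e-03  1.70e-03  1.01e-02  3.20e-03]
 [ 3.20e-02  2.75e+02 -6.40e-03  6.60e-03  1.30e-03  1.00e-02  3.00e-03]
 [ 3.60e-02  2.84e+02 -6.30e-03  6.60e-03  8.00e-04  9.60e-03  2.50e-03]
 [ 4.00e-02  2.84e+02 -6.30e-03  6.60e-03  1.20e-03  9.80e-03  2.20e-03]
 [ 4.40e-02  1.57e+02 -7.50e-03  7.50e-03  7.00e-03  1.20e-02  3.20e-03]
 [ 4.80e-02  5.61e+02 -1.46e-02  1.55e-02 -1.90e-03  1.70e-02  6.90e-03]
 [ 5.20e-02  7.47e+02 -1.46e-02  1.49e-02 -1.50e-03  1.79e-02  6.80e-03]
 [ 5.60e-02  7.49e+02 -1.45e-02  1.46e-02  3.00e-04  1.69e-02  6.40e-03]
 [ 6.00e-02  8.02e+02 -1.40e-02  1.51e-02 -1.10e-03  1.66e-02 -4.30e-03]]
```

View pics/mix8.png

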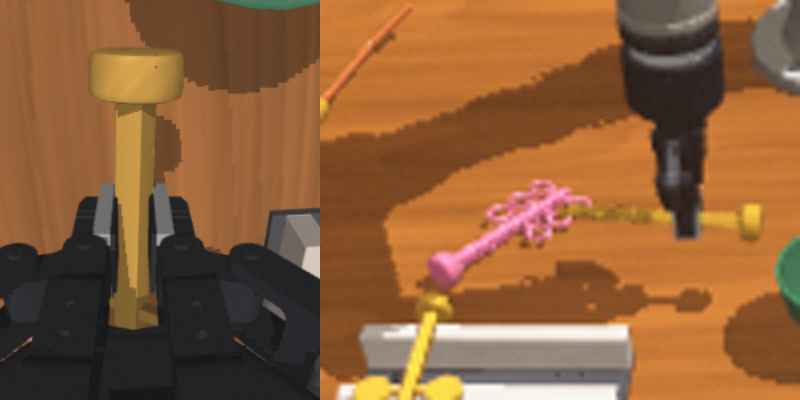

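```bash
cat >> h.py <<'E'
def lean(W,s):
    R=np.array(s['tool_rot']);L=(W-np.array(s['position']))@R
    k=(L[...,0]>.019)&(L[...,0]<.041)&(abs(L[...,1])<.0085)&(L[...,2]>-.03)&(L[...,2]<.02)
    Y=L[k]; h=-Y[:,2]
    b=np.round(Y[:,1]/.001)
    for v in np.unique(b):
        t=h[b==v]; print(int(v),len(t),np.round(np.median(t)*1e3,2),end=' | ')
    print()
    t=np.arctan2(*np.linalg.lstsq(np.c_[Y[:,0],np.ones(len(Y))],h,rcond=None)[0][[0]],1); print('pitch deg',np.degrees(t))
E
python3 - <<'E'
from h import *
f=np.load('pics/w8.npz');s=arm.read_state();W=wcloud(arm.camera_model('wrist'),f['d'],s);lean(W,s)
E
```

```text
-7 1 3.73 | -6 116 4.42 | -5 130 5.1 | -4 100 5.88 | -3 109 6.41 | -2 139 7.08 | -1 100 7.72 | 0 150 8.38 | 1 100 8.84 | 2 107 8.36 | 3 131 6.99 | 4 109 5.27 | 5 97 4.03 | 6 101 2.52 | 7 10 0.76 | 
pitch deg -3.626911610926367
```

```bash
python3 -m jog '[[[0,0,0.03],0,-1],[[0,0,0.06],0,-1],[[0.01,0.01,0.085],0,-1],[[0.04,0.05,0.085],0,-1],[[0.07,0.09,0.085],-2,-1],[[0.1,0.13,0.085],-4,-1],[[0.13,0.17,0.085],-6,-1],[[0.15,0.2,0.085],-6,-1]]'
python3 -m jog '[[[0.01,0.015,0],0,-1],[[0.02,0.028,0],0,-1],[[0.022,0.032,0],0,-1],[[0.022,0.032,0],0,-1],[[0.022,0.032,0],0,-1],[[0.022,0.032,0],0,-1],[[0.022,0.032,0],0,-1]]'
python3 - <<'E'
from h import *
p,d,m,s=cap('wrist','w9');print(s['position'],s['opening'],s['time']);W=wcloud(m,d,s);lean(W,s)
k=(W[...,2]>.08)&(W[...,2]<.09)&(abs(W[...,0]-.563)<.05)&(abs(W[...,1]-.0766)<.13);print('bar',k.sum(),rect(W[k]),np.round(W[k].mean(0),4))
q,e,_,_=cap('scene','s9')
a=cv2.resize(p[60:420,180:420],(267,400));z=cv2.resize(q[170:290,235:365],None,fx=3.33,fy=3.33,interpolation=cv2.INTER_CUBIC)
cv2.imwrite('pics/mix9.png',np.hstack([a,z[:400]])[:,:,::-1] if z.shape[0]>=400 else np.hstack([a[:z.shape[0]],z])[:,:,::-1])
E
```

```text
time: 17.4
position: [0.5396, 0.0455, 0.1591]
tool_rot: [[0.163, 0.987, 0.002], [0.987, -0.163, -0.001], [-0.0, 0.002, -1.0]]
wrist_force: [0.3, -0.7, -2.2]
opening: 0.0104
grasp_force: 58.7
time: 18.27
position: [0.5591, 0.0747, 0.1594]
tool_rot: [[0.166, 0.986, 0.0], [0.986, -0.166, 0.0], [0.0, 0.0, -1.0]]
wrist_force: [0.2, -0.1, -2.0]
opening: 0.0101
grasp_force: 58.7
[0.55912761 0.07473802 0.15944303] 0.010070484118019366 18.275
-7 22 4.4 | -6 122 4.2 | -5 102 5.09 | -4 99 5.48 | -3 151 6.39 | -2 100 7.15 | -1 100 7.68 | 0 149 8.28 | 1 100 9.0 | 2 137 8.15 | 3 110 6.81 | 4 97 5.31 | 5 107 3.67 | 6 97 2.16 | 
pitch deg -4.097175880075862
bar 2780 (array([0.5619, 0.0757]), array([0.2196, 0.0183]), 80.87) [0.574  0.1479 0.0837]
```

View pics/mix9.png

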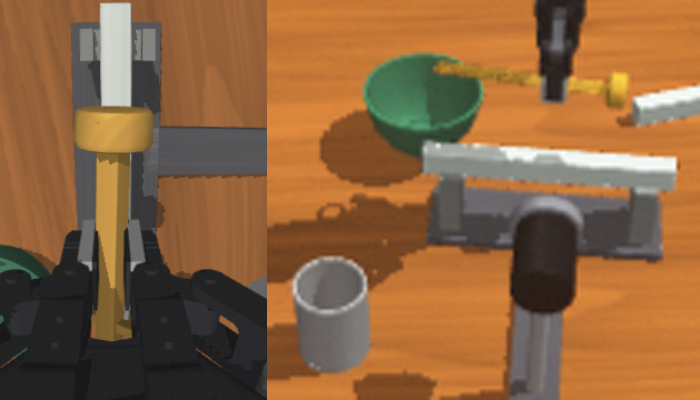

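```bash
python3 -c "
from plant import arm
print(arm.finish_job())"
```

```text
the job is handed in; nothing more can be done
None
```

I handed in the job at about 18 s, with no verdict shown. The long bar is in both notches and released. The ring tree is held about 80 mm above its middle, button left and stem about 4° off level, leaned about 35° with its underside towards the lens.

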